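# Take the top sample tray off a nested stack

### The job

Take the top tray off the stack of nested metal sample trays and set it down gently (not dropped), right way up, in the middle of the printed sheet, its long side along the sheet's long side. One end of it is caught under the lips of the keeper on the tray below, so a straight lift drags that tray up: find by sight or feel which end is free, tip that end up a little by its tongue, and draw the tray out from under the lips. Do not lift, tip or shift the next tray (a slight stir while feeling does no harm), and leave the other things on the desk alone.

Things in the scene. Friction and masses are not known exactly. Their poses are not given: they have to be found in the camera images.
- top_tray: Uppermost of 3 nested open aluminium trays, about 160 g, both ends alike. Origin: centre of its underside; x along its length, z up. Floor 104 x 72 mm, 4 thick; 3 mm walls flare 0.35 mm per mm to a flat rim 144 x 108 mm, z 28 to 32. 10 mm stand-offs under the rim's corners rest on the rim below: it sits 14 mm above the tray it nests in, about 1.7 mm between walls.
- tongue_a (a point): On the top tray's tongue at its +x end: a flat handling plate standing out level from the middle of the rim, x 72 to 118 mm, 36 mm wide (y -18 to 18), 5 mm thick (z 28 to 33). The point is on its upper face at (107, 0, 33) mm in the tray's frame, 61 mm above the desk in the stack. Each tray below has a like tongue straight under it, 9 mm clear: fingers reaching deeper take two.
- tongue_b (a point): The like point on the top tray's like tongue at its other end, at (-107, 0, 33) mm in the tray's frame. Axes as the tray. (Two 5 mm nubs under the middle of its long rims stand beside fingers of the keeper; they come clear as the tray is tipped.)
- next_tray: Middle tray, loose, 200 g in all; form and axes as top_tray. On it a stiff dark steel keeper frame, slid 6 to 9 mm to +x or -x (not told): at each end two posts (y +-39 to 62 mm) with lips bent inwards at y +-39 to 53, 3 mm above the top tray's rim (z 49 to 53). At the held end the lips overlap that rim by 6 to 9 mm (posts 2 to 5 mm off it); at the free end they clear it by as much.
- bottom_tray: The lowest tray, same form and axes as top_tray, no keeper, stuck down to the desk. Its origin is on the desk.
- sheet: White printed sheet with a thin red border and grey rows, 300 mm (its x) by 200 mm (its y), lying flat and stuck to the desk, under 2 mm thick (a tray on it stands at desk height). Origin: its centre on the desk; x along its long side.
- bottle: Bystander: upright water bottle, radius 33 mm, 200 mm tall. Origin: centre of its underside.
- bowl: Bystander: small brass bowl, radius 36 mm, 35 mm tall. Origin: centre of its underside.
- clock: Bystander: white desk clock, 60 x 90 mm foot, 76 mm tall. Origin: centre of its underside.

How it is judged:
By the outcome, as a careful person would: the job done as asked, in the order asked, and still so for the second after the job is handed in, with the robot touching nothing.
It also fails if it takes over 58 s, if anything falls off the work surface, if the arm or the gripper's body presses on something with over 40 N, if the wrist force passes 120 N, or if a joint passes its speed limit or range.

### The arm

A 6-joint arm with a two-finger parallel gripper is mounted at the origin on the work surface. World frame = base frame: x ahead of the robot, y to its left, z up, the work surface at z = 0. Lengths are in mm, angles in rad, forces in N, time in s.
With the tool pointing down it reaches from about 350 to 875 mm from the base axis. Payload 4.2 kg.
Tool frame: the origin (TCP) lies midway between the tips of the shut fingers; the grasp point (between the pads) lies behind it (arm.tcp_to_grasp is the z of the grasp point in the tool frame, in mm); z points along the fingers, y is the direction in which the jaws open and shut (so a half turn about z gives the same grasp; the last joint's range is limited). The gripper opens to 85 mm and grips with 20 to 120 N. Pads are 22 mm wide; open, the fingers measure 114 mm over their backs; the gripper's body (76 mm by 85 mm) begins 54 mm behind the grasp point. The pads swing forward as they close: fully open they stand 13 mm farther back than shut.
Start: joints at [1.5, 0.385, 0.008, 0, -1.194, -0.259], TCP at [202.376, 591.306, 231.312] pointing down, gripper open.
Joint ranges: [-3.14, 3.14], [-1.21, 2.06], [-1.07, 1.41], [-3.16, 2.05], [-2.99, -0.16], [-3.1, 3.1]. Speed limits (rad/s): [2.79, 2.79, 3.14, 3.14, 3.14, 3.14].

### API

Orientations are given as a unit quaternion [x, y, z, w].
In Python, from bench import arm, optics, job_done gives the robot as it stands.
- The arm moves only by the tool carry_out, never from a script. Its argument "increments" is a list that holds one entry, the list of rows, each a list of 7 numbers: the shift along the world's x, y, z in m, then the turn, a rotation vector about the world's x, y, z in degrees, then the closure, from -1 (fully open) to 1 (shut). In form: [[[x, y, z, ax, ay, az, fingers], ...]]. A call has 1 to 5 rows; each row shifts and turns the commanded pose from where the row before left it; what a row does not reach is not made up. A row lasts 1/10 s, in which the tool goes at most 50 mm and 8.59 degrees, less where a joint would pass 70% of its speed; a pose out of reach is approached as far as the arm can. A call is refused whole if a number of a shift passes 0.05 or a number of a turn 8.59, either way. A call with a gripper value outside its range is refused whole. The fingers move at their own pace and stop on an object; the grip force is fixed at half the most. Time passes only in rows, so rows that do not move let the fingers close. It gives the time, the measured TCP pose, the force and the opening at its end, in the units of the state.
- arm.read_state(): the state, without advancing time (a new reading comes with each control period).
- optics.get_image(name): name is "scene" or "top"; returns a dict with "color" (480x640x3 uint8, red, green, blue), "fx", "fy", "cx", "cy" (pixels), "rvec" (rotation vector, rad) and "tvec" (3), from world to camera coordinates, as OpenCV has them. Camera axes: x right, y down, z forward; pixel columns grow to the right and rows downward; lengths in mm; the calibration is good to about 2 mm. A picture is of the moment at which its call begins. There is no depth.
- job_done(): hands the job in, once; it reports no verdict.
The state is a dict: "clock": time; "joints": joint angles; "joint_vel": joint speeds; "joint_efforts": joint torques, N m; "position": TCP position; "ee_rot": TCP orientation; "contact_force": force on the tool from outside, world axes, zero at the start; "wrist_torque": the same for the moment, N m; "gripper_width": finger opening in mm.
Only numpy, scipy, OpenCV 4.12 (cv2) and the standard library are available. Lean on these libraries where they do the work, as an engineer would, in place of code of your own. Each camera call takes 0.05 s, during which the arm holds its last target.

## Working session

There is one attempt and no reset: what is moved stays moved. The work goes in short steps, Python scripts to look and compute and a tool call to move; the robot and the scene stay as the last step left them, time stands still between calls to the robot, and variables do not carry over. Pictures are saved under pics/ and viewed, and the job is handed in when it is done.

Besides the shell and the picture viewer there is one more tool, called after "Call:" by a JSON object that holds its "fn" and its "kwargs". carry_out: Moves the arm, as the interface text tells. Its arguments: {"type":"object","properties":{"increments":{"type":"array","items":{"type":"array","items":{"type":"array","items":{"type":"number"}}}}},"required":["increments"]}

```bash
mkdir -p pics; ls; cat > h.py <<'E'
import numpy as np, cv2
from bench import arm, optics
def grab(n,tag):
    im=optics.get_image(n); cv2.imwrite(f'pics/{tag}.png',im['color'][:,:,::-1]); return im
def cam(im):
    R=cv2.Rodrigues(np.array(im['rvec'],float))[0]; t=np.array(im['tvec'],float).ravel()
    K=np.array([[im['fx'],0,im['cx']],[0,im['fy'],im['cy']],[0,0,1.]]); return K,R,t
def ray(im,u,v,z):
    K,R,t=cam(im); d=R.T@np.linalg.inv(K)@np.array([u,v,1.]); c=-R.T@t
    return c+d*(z-c[2])/d[2]
def proj(im,p):
    K,R,t=cam(im); q=K@(R@np.array(p,float)+t); return q[:2]/q[2]
E
python3 - <<'E'
from h import *
for n in('scene','top'):
    im=grab(n,n+'0'); K,R,t=cam(im); print(n,K[0],K[1],-R.T@t,R[2])
s=arm.read_state(); print(s,arm.tcp_to_grasp)
E
```

```text
pics
scene [461.41931994   0.         318.5916806 ] [  0.         461.41931994 239.69055099] [1244.52172694  327.39812547  758.42332113] [-0.66765658 -0.31038215 -0.67668133]
top [434.60836554   0.         326.60717539] [  0.         434.60836554 242.1883843 ] [ 386.58467559   -2.96072693 1138.1592381 ] [ 0.17229268  0.01991184 -0.98484453]
{'clock': 0.1, 'joints': array([ 1.49959871e+00,  3.85478800e-01,  6.77660145e-03, -4.30448546e-04,
       -1.19402324e+00, -2.58618384e-01]), 'joint_vel': array([ 0.00201264, -0.00291746,  0.00141133,  0.0007076 ,  0.00153917,
       -0.00010125]), 'joint_efforts': array([-7.12138444e-04, -3.93319058e+01,  1.88930243e+01,  4.19802859e+00,
       -2.55598388e-03,  6.71177375e-06]), 'position': array([202.2232398 , 590.82895189, 230.33770209]), 'ee_rot': array([ 9.86419950e-01, -1.64239801e-01, -1.08917064e-04,  9.79040981e-04]), 'contact_force': array([-0.48071329, -0.55598658,  0.47264103]), 'wrist_torque': array([-0.00015569, -0.00581499,  0.03012581]), 'gripper_width': 85.02857307738255} -18.700000000000003
```

View pics/scene0.png

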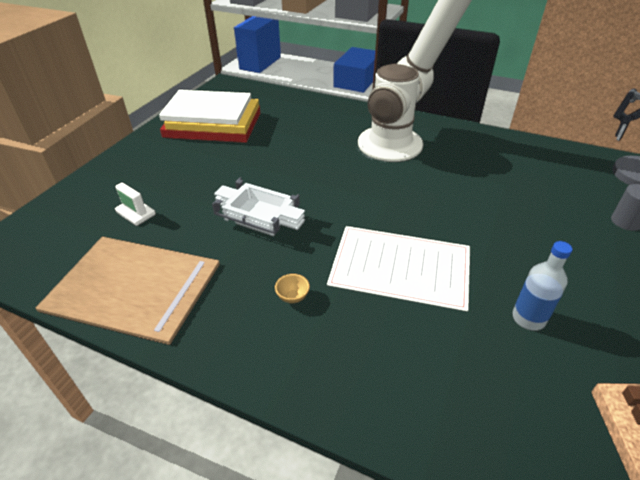

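View pics/top0.png

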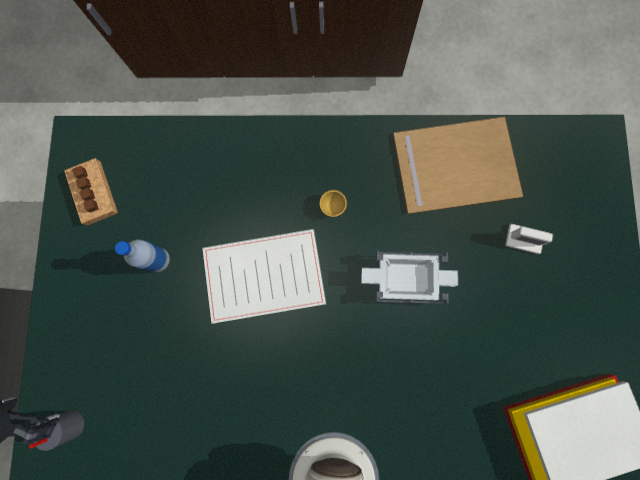

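The top view shows the stack at about (410,277), with tongues at (371,276) and (448,279). The sheet is at (265,276), the bowl at (333,203), the clock at (528,238) and the bottle at (140,255). I'll zoom in on the stack.

```bash
python3 - <<'E'
import cv2
a=cv2.imread('pics/top0.png')[235:320,345:475]; cv2.imwrite('pics/topz.png',cv2.resize(a,None,fx=6,fy=6,interpolation=cv2.INTER_CUBIC))
a=cv2.imread('pics/scene0.png')[170:245,200:320]; cv2.imwrite('pics/scenez.png',cv2.resize(a,None,fx=6,fy=6,interpolation=cv2.INTER_CUBIC))
E
```

```text
(no output)
```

View pics/topz.png

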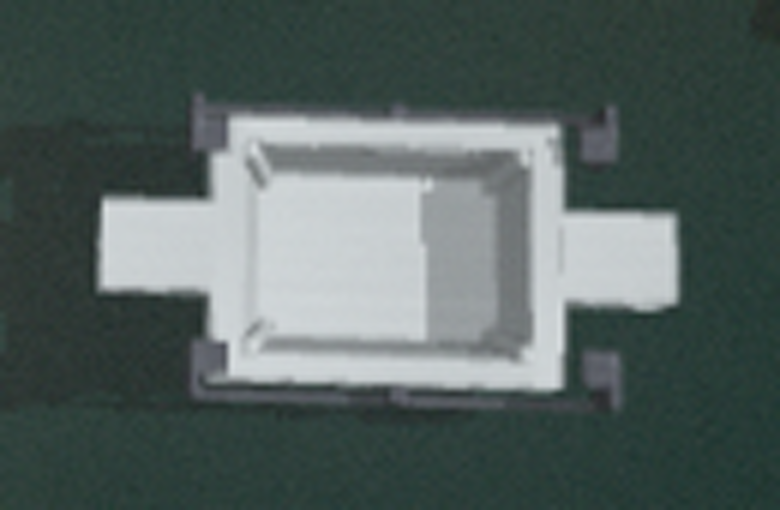

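View pics/scenez.png

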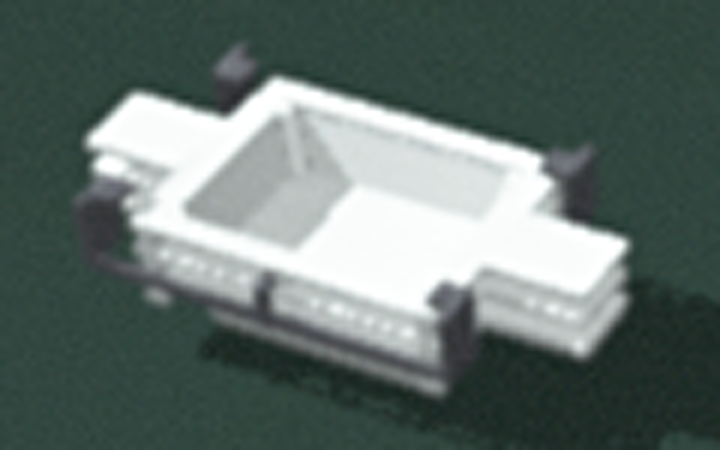

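Held end: at the left (+y) end the dark lips at zoomed (210,130) and (208,355) overlap the rim. At the right (−y) end, (600,140) and (600,370), there is a gap to the rim. So the −y tongue is the free one. Next I'll measure the tongues, rim and sheet.

```bash
cat > m.py <<'E'
from h import *
im=grab('top','top1'); g=cv2.cvtColor(im['color'],cv2.COLOR_RGB2GRAY)
sc=grab('scene','scene1'); gs=cv2.cvtColor(sc['color'],cv2.COLOR_RGB2GRAY)
def edges(prof,th=125):  # subpixel crossings
    p=prof.astype(float); r=[]
    for i in range(len(p)-1):
        if (p[i]-th)*(p[i+1]-th)<0: r.append(i+(th-p[i])/(p[i+1]-p[i]))
    return r
print('cols tongues')
for c in range(364,380,3): print(c,[round(260+e,2) for e in edges(g[260:295,c])])
for c in range(441,458,3): print(c,[round(260+e,2) for e in edges(g[260:295,c])])
for r in range(270,286,3): print('row',r,[round(350+e,2) for e in edges(g[r,350:475])])
# sheet
m=(g>150).astype(np.uint8); m[:, :180]=0; m[:,345:]=0; m[:215]=0; m[340:]=0
cs,_=cv2.findContours(m,cv2.RETR_EXTERNAL,cv2.CHAIN_APPROX_NONE); c=max(cs,key=cv2.contourArea)
h=cv2.convexHull(c); q=cv2.approxPolyDP(h,8,True)[:,0]; print('sheet',q.tolist())
P=np.array([ray(im,x,y,1)[:2] for x,y in q]); print(P.round(1).tolist(), P.mean(0), [np.linalg.norm(P[i]-P[i-1]).round(1) for i in range(4)])
e=np.array([ray(im,x,y,1)[:2] for x,y in c[:,0]],np.float32); rr=cv2.minAreaRect(e); print(rr)
E
python3 m.py
```

```text
cols tongues
364 [np.float64(267.43), np.float64(283.08)]
367 [np.float64(267.43), np.float64(282.9)]
370 [np.float64(267.69), np.float64(283.31)]
373 [np.float64(267.68), np.float64(283.11)]
376 [np.float64(267.69), np.float64(283.15)]
379 [np.float64(267.55), np.float64(283.76)]
441 [np.float64(269.65), np.float64(285.15)]
444 [np.float64(269.78), np.float64(285.54)]
447 [np.float64(269.79), np.float64(285.46)]
450 [np.float64(269.78), np.float64(285.85)]
453 [np.float64(270.08), np.float64(286.3)]
456 [np.float64(270.09), np.float64(285.39)]
row 270 [np.float64(361.33), np.float64(427.8), np.float64(432.23), np.float64(451.84)]
row 273 [np.float64(361.24), np.float64(427.74), np.float64(432.19), np.float64(457.34)]
row 276 [np.float64(361.01), np.float64(427.79), np.float64(432.14), np.float64(457.56)]
row 279 [np.float64(360.94), np.float64(427.79), np.float64(432.2), np.float64(457.55)]
row 282 [np.float64(360.97), np.float64(427.92), np.float64(432.2), np.float64(457.56)]
row 285 [np.float64(379.28), np.float64(427.9), np.float64(432.15), np.float64(457.14)]
sheet [[313, 230], [325, 303], [211, 321], [203, 248]]
[[618.4, 56.6], [425.4, 23.0], [377.3, 317.8], [568.5, 349.4]] [497.42129489 186.71395134] [np.float64(297.0), np.float64(195.9), np.float64(298.6), np.float64(193.8)]
((497.07623291015625, 186.934814453125), (201.21180725097656, 299.7078857421875), 10.009891510009766)
```

```bash
cat > m2.py <<'E'
from h import *
from m import im,g,sc,edges
a=ray(im,361,275.4,61); b=ray(im,457.56,277.8,61)
print('ends',a,b,np.linalg.norm(a-b),'ctr',(a+b)/2)
d=(a-b)/np.linalg.norm(a-b); c=(a+b)/2; print('dir',d,'yaw of axis deg',np.degrees(np.arctan2(d[1],d[0])))
print('freetongue pt',c-107*d,'widths',np.linalg.norm(ray(im,370,267.6,61)-ray(im,370,283.1,61)),np.linalg.norm(ray(im,450,269.8,61)-ray(im,450,285.6,61)))
n=np.array([-d[1],d[0],0])
v=cv2.resize(sc['color'][170:245,200:320,::-1],None,fx=6,fy=6,interpolation=cv2.INTER_CUBIC)
for s in(1,-1):
  for x,y in((118,18),(118,-18),(72,54),(72,-54)):
    p=c+s*d*x+n*y; u=proj(sc,p); q=(((u-[200,170])+.5)*6-.5).round().astype(int); cv2.circle(v,tuple(int(k) for k in q),3,(0,0,255),-1)
cv2.imwrite('pics/chk.png',v)
E
python3 m2.py | tail -4
```

```text
((497.0787048339844, 186.93910217285156), (201.25518798828125, 299.67254638671875), 9.995060920715332)
ends [491.75344419 -67.08030442  61.        ] [ 487.09150945 -304.92881186   61.        ] 237.89419102708933 ctr [ 489.42247682 -186.00455814   61.        ]
dir [0.01959667 0.99980797 0.        ] yaw of axis deg 88.8771214502859
freetongue pt [ 487.32563278 -292.98401058   61.        ] widths 38.49521436683812 39.06948785516632
```

View pics/chk.png

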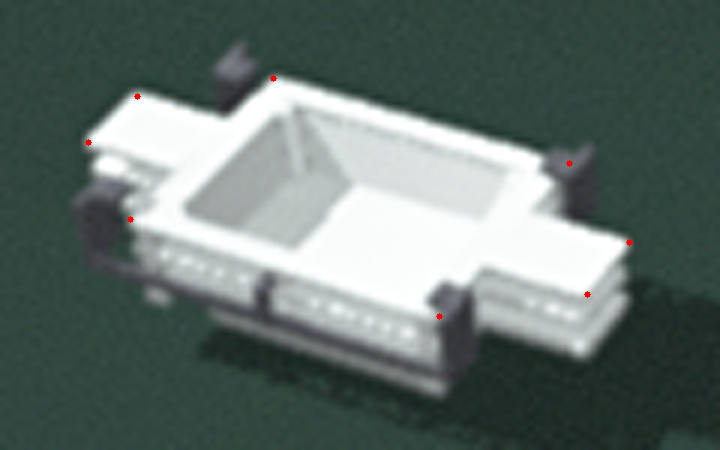

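The points project well into the scene view. The free tongue point is at about (488, −293, 61) and the tray axis yaw is 88.9°. I'll travel there now, turning −72°.

Call:
{"fn": "carry_out", "kwargs": {"increments": [[[0.014,-0.044,0,0,0,-3.6,-1],[0.014,-0.044,0,0,0,-3.6,-1],[0.014,-0.044,0,0,0,-3.6,-1],[0.014,-0.044,0,0,0,-3.6,-1],[0.014,-0.044,0,0,0,-3.6,-1]]]}}

```text
clock: 0.8
position: [272.6, 369.4, 231.4]
ee_rot: [0.948, -0.317, 0.0, -0.0]
contact_force: [2.3, -0.5, -0.1]
gripper_width: 85.0
```

Call:
{"fn": "carry_out", "kwargs": {"increments": [[[0.014,-0.044,0,0,0,-3.6,-1],[0.014,-0.044,0,0,0,-3.6,-1],[0.014,-0.044,0,0,0,-3.6,-1],[0.014,-0.044,0,0,0,-3.6,-1],[0.014,-0.044,0,0,0,-3.6,-1]]]}}

```text
clock: 1.3
position: [342.4, 149.5, 231.7]
ee_rot: [0.887, -0.462, 0.0, -0.001]
contact_force: [0.2, 0.5, 0.8]
gripper_width: 85.2
```

Call:
{"fn": "carry_out", "kwargs": {"increments": [[[0.014,-0.044,0,0,0,-3.6,-1],[0.014,-0.044,0,0,0,-3.6,-1],[0.014,-0.044,0,0,0,-3.6,-1],[0.014,-0.044,0,0,0,-3.6,-1],[0.014,-0.044,0,0,0,-3.6,-1]]]}}

```text
clock: 1.8
position: [412.6, -70.7, 231.8]
ee_rot: [0.804, -0.595, 0.0, -0.001]
contact_force: [1.6, 1.1, 0.4]
gripper_width: 85.6
```

Call:
{"fn": "carry_out", "kwargs": {"increments": [[[0.014,-0.044,0,0,0,-3.6,-1],[0.014,-0.044,0,0,0,-3.6,-1],[0.014,-0.044,0,0,0,-3.6,-1],[0.014,-0.044,0,0,0,-3.6,-1],[0,0,0,0,0,0,-1]]]}}

```text
clock: 2.3
position: [469.3, -248.9, 230.4]
ee_rot: [0.721, -0.693, 0.0, 0.001]
contact_force: [-0.5, 0.0, -0.2]
gripper_width: 85.1
```

Call:
{"fn": "carry_out", "kwargs": {"increments": [[[0.009,-0.022,-0.03,0,0,-1.7,-1],[0.009,-0.022,-0.03,0,0,-1.7,-1],[0,0,-0.04,0,0,0,-1],[0,0,-0.03,0,0,0,-1],[0,0,0,0,0,0,-1]]]}}

```text
clock: 2.8
position: [483.0, -287.2, 97.0]
ee_rot: [-0.703, 0.712, 0.005, -0.002]
contact_force: [-1.7, 0.6, 0.4]
gripper_width: 85.3
```

```bash
python3 - <<'E'
from h import *
s=arm.read_state(); print(s['position'],s['ee_rot'],s['contact_force'])
a=cv2.resize(grab('top','t2')['color'][230:320,345:485,::-1],None,fx=5,fy=5)
b=cv2.resize(grab('scene','s2')['color'][120:250,180:330,::-1],None,fx=3.46,fy=3.46)
cv2.imwrite('pics/t2z.png',a);cv2.imwrite('pics/s2z.png',b)
E
```

```text
[ 483.04533796 -287.24849668   96.96529237] [-0.70254337  0.7116221   0.0047054  -0.0021603 ] [-1.71307885  0.6184292   0.44979857]
```

View pics/s2z.png

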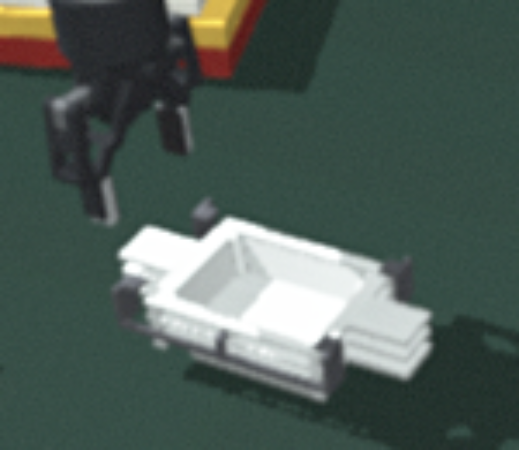

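View pics/t2z.png

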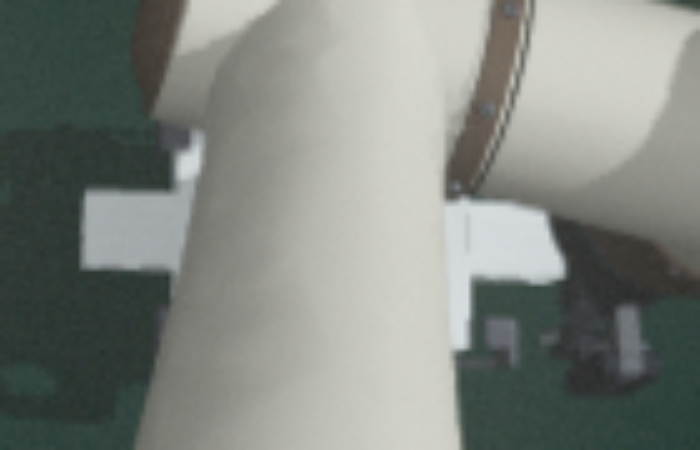

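The scene view shows the open fingers at crop (95,205) and (178,150), above and straddling the free tongue at (150,243). The top view is mostly blocked by the arm. I'll let it settle and lower part way.

Call:
{"fn": "carry_out", "kwargs": {"increments": [[[0,0,0,0,0,0,-1],[0,0,0,0,0,0,-1],[0,0,0,0,0,0,-1]]]}}

```text
clock: 3.2
position: [487.2, -288.8, 103.0]
ee_rot: [-0.703, 0.711, -0.001, 0.001]
contact_force: [1.0, 0.1, 0.6]
gripper_width: 85.6
```

Call:
{"fn": "carry_out", "kwargs": {"increments": [[[0.001,-0.004,-0.02,0,0,0,-1],[0,0,-0.015,0,0,0,-1],[0,0,-0.01,0,0,0,-1],[0,0,-0.009,0,0,0,-1],[0,0,0,0,0,0,-1]]]}}

```text
clock: 3.7
position: [486.8, -292.5, 46.5]
ee_rot: [-0.703, 0.711, 0.001, -0.0]
contact_force: [0.5, -0.1, 0.8]
gripper_width: 85.2
```

Call:
{"fn": "carry_out", "kwargs": {"increments": [[[0,0,0,0,0,0,-1],[0,0,0,0,0,0,-1]]]}}

```text
clock: 3.9
position: [487.9, -292.9, 48.0]
ee_rot: [-0.703, 0.711, -0.001, 0.0]
contact_force: [-0.5, -1.1, 0.4]
gripper_width: 85.5
```

```bash
python3 - <<'E'
from h import *
s=arm.read_state(); print(s['position'],s['ee_rot'],s['contact_force'])
b=cv2.resize(grab('scene','s3')['color'][150:240,190:310,::-1],None,fx=6,fy=6,interpolation=cv2.INTER_CUBIC)
cv2.imwrite('pics/s3z.png',b)
E
```

```text
[ 487.93922188 -292.86601287   48.03326206] [-7.02876278e-01  7.11311739e-01 -6.75669157e-04  3.02868254e-04] [-0.46392325 -1.10074126  0.40532597]
```

View pics/s3z.png

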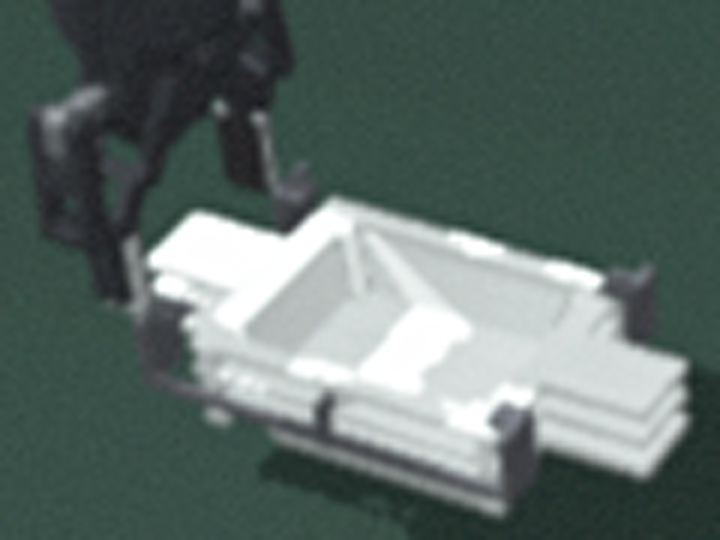

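The fingers at (125,270) and (255,160) straddle the tongue at (210,240). I'll close in stages and watch the side force.

Call:
{"fn": "carry_out", "kwargs": {"increments": [[[0,0,0,0,0,0,0],[0,0,0,0,0,0,0],[0,0,0,0,0,0,0],[0,0,0,0,0,0,0],[0,0,0,0,0,0,0]]]}}

```text
clock: 4.45
position: [487.4, -292.7, 47.3]
ee_rot: [-0.703, 0.711, -0.0, 0.0]
contact_force: [0.6, 0.5, -1.8]
gripper_width: 42.7
```

Call:
{"fn": "carry_out", "kwargs": {"increments": [[[0,0,0,0,0,0,0.1],[0,0,0,0,0,0,0.1],[0,0,0,0,0,0,0.1]]]}}

```text
clock: 4.75
position: [487.4, -292.7, 47.3]
ee_rot: [-0.703, 0.711, 0.0, -0.0]
contact_force: [-0.5, -0.1, -1.1]
gripper_width: 38.2
```

Call:
{"fn": "carry_out", "kwargs": {"increments": [[[0,0,0.001,0,0,0,0.1],[0,0,0,0,0,0,0.15],[0,0,0,0,0,0,0.15],[0,0,0,0,0,0,0.15]]]}}

```text
clock: 5.15
position: [487.4, -292.7, 48.3]
ee_rot: [-0.703, 0.711, 0.0, -0.0]
contact_force: [0.4, -0.3, 0.8]
gripper_width: 36.5
```

```bash
python3 - <<'E'
from h import *
s=arm.read_state(); print(s['position'],s['gripper_width'],s['contact_force'])
b=cv2.resize(grab('scene','s4')['color'][160:230,200:280,::-1],None,fx=8,fy=8,interpolation=cv2.INTER_CUBIC)
cv2.imwrite('pics/s4z.png',b)
E
```

```text
[ 487.35472462 -292.70793786   48.30672763] 36.46426171670019 [ 0.44067201 -0.31585954  0.77470761]
```

View pics/s4z.png

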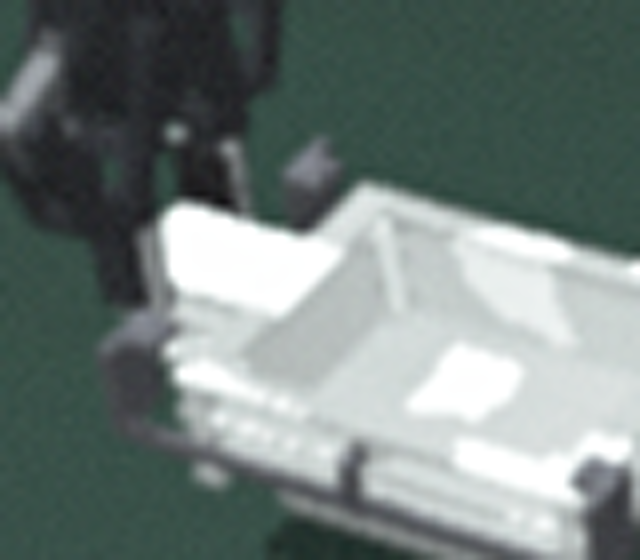

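The pads are right at the tongue sides, and the near pad's tip is at crop (155,308). I'll check the tip height.

```bash
python3 - <<'E'
from h import *
im=optics.get_image('scene')
for y in(-281.7,-303.7):
  for z in(42,47,50,53,56,61): u=proj(im,(505.5,y,z)); print(y,z,((u-[200,160])*8+3.5).round(0))
E
```

```text
-281.7 42 [187. 336.]
-281.7 47 [184. 323.]
-281.7 50 [183. 315.]
-281.7 53 [181. 308.]
-281.7 56 [180. 300.]
-281.7 61 [178. 287.]
-303.7 42 [128. 318.]
-303.7 47 [126. 306.]
-303.7 50 [124. 298.]
-303.7 53 [123. 291.]
-303.7 56 [121. 283.]
-303.7 61 [118. 270.]
```

Pad tips come out at about z 50, below the tongue's underside (56) and above the next tongue (47). I'll grip now.

Call:
{"fn": "carry_out", "kwargs": {"increments": [[[0,0,0,0,0,0,0.25],[0,0,0,0,0,0,1],[0,0,0,0,0,0,1],[0,0,0,0,0,0,1],[0,0,0,0,0,0,1]]]}}

```text
clock: 5.75
position: [487.4, -292.7, 48.5]
ee_rot: [-0.703, 0.711, -0.0, -0.0]
contact_force: [-1.2, 0.4, 3.6]
gripper_width: 34.0
```

Call:
{"fn": "carry_out", "kwargs": {"increments": [[[0,0,0.003,-1,0.02,0,1],[0,0,0.003,-1,0.02,0,1],[0,0,0.003,-1,0.02,0,1],[0,0,0.003,-1,0.02,0,1],[0,0,0,0,0,0,1]]]}}

```text
clock: 6.25
position: [487.4, -292.2, 60.7]
ee_rot: [-0.703, 0.71, -0.025, -0.025]
contact_force: [0.5, -0.0, -0.9]
gripper_width: 34.1
```

```bash
cat > look.py <<'E'
from h import *
import sys
t=sys.argv[1]; x0,y0,x1,y1=map(int,sys.argv[2:6]); n=sys.argv[6] if len(sys.argv)>6 else 'scene'
s=arm.read_state(); print(s['position'].round(1),s['ee_rot'].round(3),s['contact_force'].round(1),s['wrist_torque'].round(2),s['gripper_width'])
f=min(800/(x1-x0),600/(y1-y0),7)
cv2.imwrite(f'pics/{t}z.png',cv2.resize(grab(n,t)['color'][y0:y1,x0:x1,::-1],None,fx=f,fy=f,interpolation=cv2.INTER_CUBIC))
E
python3 look.py s5 200 150 310 240
```

```text
[ 487.4 -292.2   60.7] [-0.703  0.71  -0.025 -0.025] [ 0.5 -0.  -0.9] [ 0.17 -0.04 -0.06] 34.08898072348076
```

View pics/s5z.png

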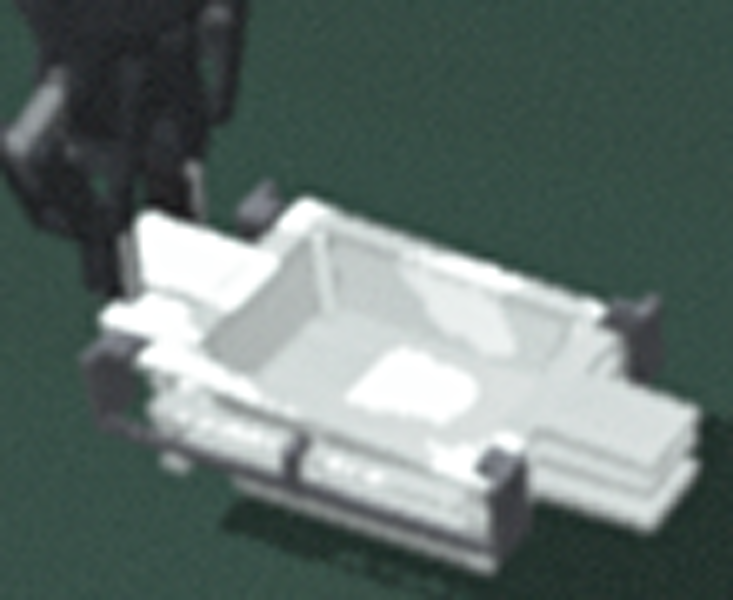

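Only the top tray tipped. The next tongue at (150,315) and the keeper did not move, and the forces are about 1 N. I'll tip further, then begin to draw.

Call:
{"fn": "carry_out", "kwargs": {"increments": [[[0,0,0.003,-1,0.02,0,1],[0,0,0.003,-1,0.02,0,1],[0,0,0.003,-1,0.02,0,1],[0,0,0.003,-1,0.02,0,1],[0,0,0.003,-1,0.02,0,1]]]}}

```text
clock: 6.8
position: [487.3, -292.6, 75.2]
ee_rot: [-0.701, 0.709, -0.055, -0.057]
contact_force: [-1.0, 0.6, -0.5]
gripper_width: 34.2
```

Call:
{"fn": "carry_out", "kwargs": {"increments": [[[0,0,0.003,-1,0.02,0,1],[0,0,0.003,-1,0.02,0,1],[0,0,0,0,0,0,1],[0,0,0,0,0,0,1]]]}}

```text
clock: 7.2
position: [487.3, -292.6, 81.2]
ee_rot: [-0.7, 0.708, -0.067, -0.069]
contact_force: [-0.6, 1.2, -0.6]
gripper_width: 33.9
```

```bash
python3 look.py s6 200 150 310 240
```

```text
[ 487.3 -292.6   81.2] [-0.7    0.708 -0.067 -0.069] [-0.6  1.2 -0.6] [ 0.58 -0.01 -0.  ] 33.92786109675663
```

View pics/s6z.png

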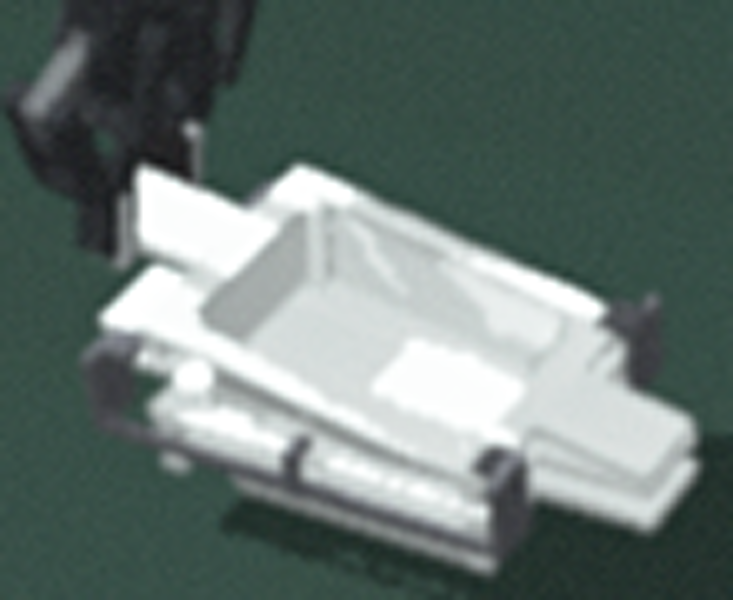

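The tip is 11°. The free-end stand-offs are now above the keeper lips, but the held tongue has come right down to the tongue under it at (640,480), so no more tip. I'll ease back half a degree and draw toward −y.

Call:
{"fn": "carry_out", "kwargs": {"increments": [[[0,0,-0.001,0.5,-0.01,0,1],[0,-0.002,0,0,0,0,1],[0,-0.002,0,0,0,0,1],[0,-0.001,0,0,0,0,1],[0,0,0,0,0,0,1]]]}}

```text
clock: 7.75
position: [487.3, -298.0, 80.3]
ee_rot: [-0.7, 0.708, -0.064, -0.066]
contact_force: [-0.3, -0.8, -0.1]
gripper_width: 34.1
```

```bash
python3 look.py s7 200 150 310 240
```

```text
[ 487.3 -298.    80.3] [-0.7    0.708 -0.064 -0.066] [-0.3 -0.8 -0.1] [ 0.31 -0.01  0.04] 34.14357952348255
```

View pics/s7z.png

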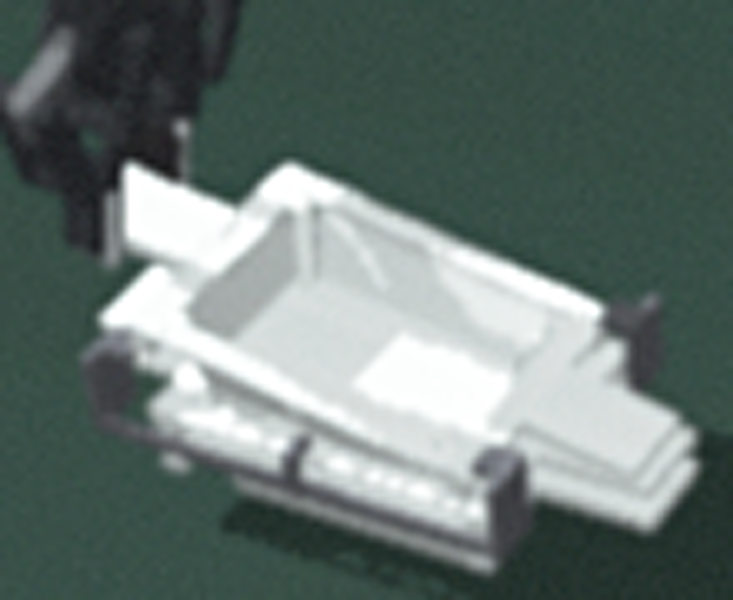

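Call:
{"fn": "carry_out", "kwargs": {"increments": [[[0,-0.003,0.0,0,0,0,1],[0,-0.003,0.0,0,0,0,1],[0,-0.003,0.0,0,0,0,1],[0,-0.003,0,0,0,0,1],[0,0,0,0,0,0,1]]]}}

```text
clock: 8.3
position: [487.3, -310.2, 80.4]
ee_rot: [-0.7, 0.709, -0.064, -0.066]
contact_force: [-0.4, -0.6, -0.9]
gripper_width: 33.8
```

```bash
python3 look.py s8 200 150 310 240; python3 look.py t8 345 230 485 320 top
```

```text
[ 487.3 -310.2   80.4] [-0.7    0.709 -0.064 -0.066] [-0.4 -0.6 -0.9] [0.18 0.04 0.03] 33.75057345139273
[ 487.4 -310.1   80.4] [-0.7    0.708 -0.064 -0.066] [-1.1 -0.9 -0.7] [ 0.2   0.09 -0.01] 34.24342287698185
```

View pics/s8z.png

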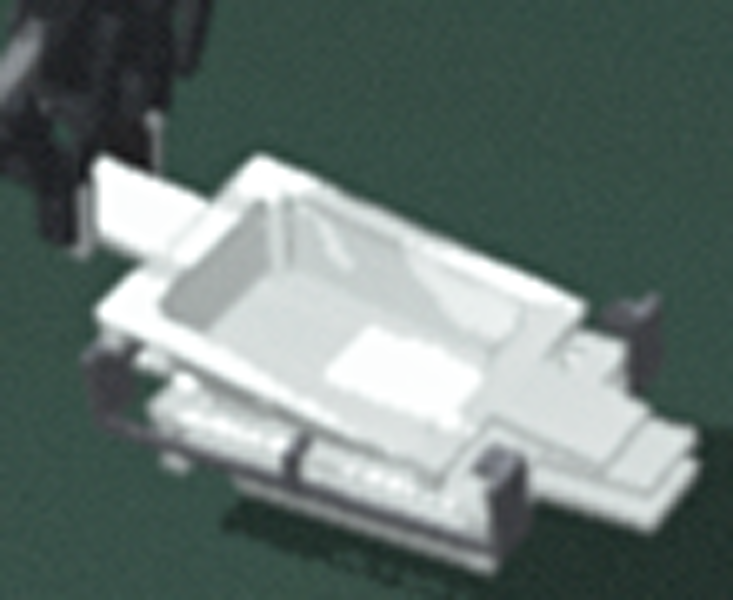

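View pics/t8z.png

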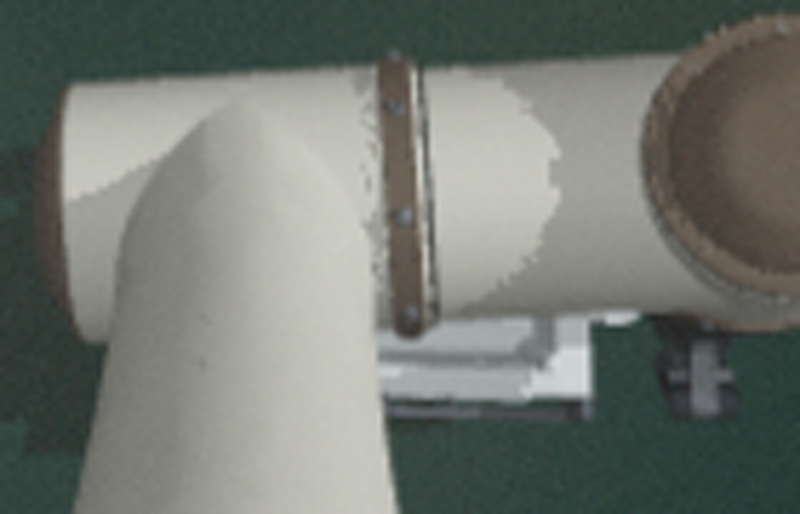

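After 17 mm of draw, the held-end rim corner (about (440,475)) is well clear of the lip at (500,460). The far side is clear too ((580,305) against (630,320)), and the next tray hasn't moved. I'll lift gently.

Call:
{"fn": "carry_out", "kwargs": {"increments": [[[0,-0.001,0.002,0,0,0,1],[0,-0.001,0.003,0,0,0,1],[0,0,0.004,0,0,0,1],[0,0,0.004,0,0,0,1],[0,0,0.004,0,0,0,1]]]}}

```text
clock: 8.9
position: [487.4, -311.6, 97.7]
ee_rot: [-0.7, 0.708, -0.064, -0.066]
contact_force: [0.9, -0.4, -1.4]
gripper_width: 34.4
```

```bash
python3 look.py s9 200 150 310 240
```

```text
[ 487.4 -311.6   97.7] [-0.7    0.708 -0.064 -0.066] [ 0.9 -0.4 -1.4] [ 0.29  0.03 -0.  ] 34.35933785190165
```

View pics/s9z.png

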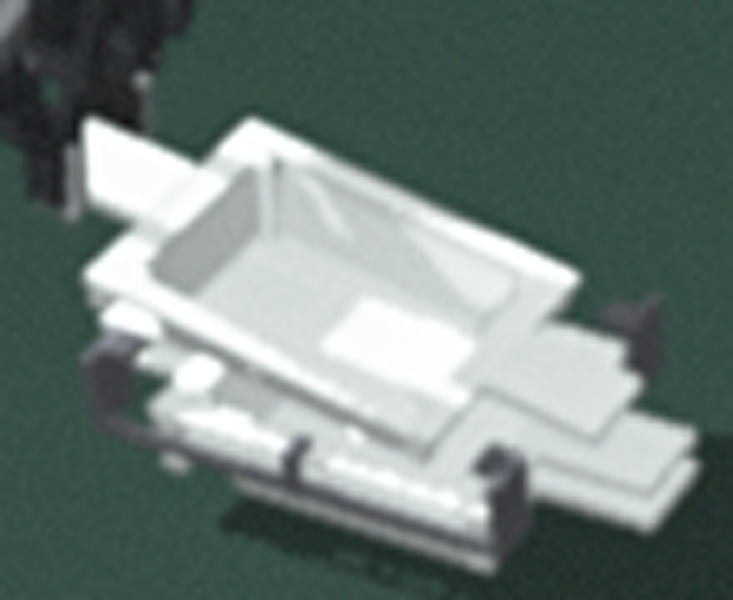

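The tray is lifted and the stack below hasn't stirred. I'll raise it and level it.

Call:
{"fn": "carry_out", "kwargs": {"increments": [[[0,0,0.006,0,0,0,1],[0,0,0.01,0,0,0,1],[0,0,0.012,0.5,0,0,1],[0,0,0.012,1,-0.02,0,1],[0,0,0.01,1,-0.02,0,1]]]}}

```text
clock: 9.45
position: [487.7, -311.6, 148.8]
ee_rot: [-0.701, 0.71, -0.049, -0.049]
contact_force: [1.0, 0.2, -1.4]
gripper_width: 34.1
```

Call:
{"fn": "carry_out", "kwargs": {"increments": [[[0,0,0.01,1.5,-0.03,0,1],[0,0,0.008,1.5,-0.03,0,1],[0,0,0.006,1.5,-0.03,0,1],[0,0,0.004,1.5,-0.03,0,1],[0,0,0,1,-0.02,0,1]]]}}

```text
clock: 9.95
position: [488.0, -312.0, 176.8]
ee_rot: [-0.703, 0.711, -0.007, -0.005]
contact_force: [1.0, 0.4, -1.2]
gripper_width: 34.2
```

Call:
{"fn": "carry_out", "kwargs": {"increments": [[[0,0,0,0.5,-0.01,0,1],[0,0,0,0.5,-0.01,0,1],[0,0,0,0,0,0,1]]]}}

```text
clock: 10.25
position: [487.2, -311.7, 175.0]
ee_rot: [-0.703, 0.711, 0.0, -0.0]
contact_force: [-0.3, -0.8, -1.2]
gripper_width: 34.2
```

```bash
python3 look.py s10 170 100 330 240
```

```text
[ 487.2 -311.7  175. ] [-0.703  0.711  0.    -0.   ] [-0.3 -0.8 -1.2] [-0.16 -0.01  0.06] 34.195785717546066
```

View pics/s10z.png

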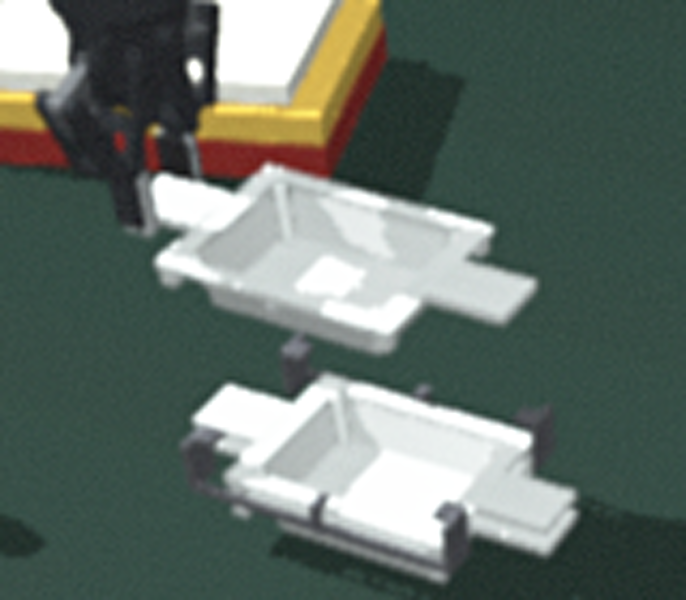

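The tray hangs level in the grip, and the next tray and keeper sit level below. I'll carry it to the sheet.

Call:
{"fn": "carry_out", "kwargs": {"increments": [[[0.001,0.008,0,0,0,0.3,1],[0.001,0.014,0,0,0,0.5,1],[0.002,0.02,0,0,0,0.6,1],[0.002,0.026,0,0,0,0.7,1],[0.002,0.03,0,0,0,0.7,1]]]}}

```text
clock: 10.8
position: [495.2, -212.0, 175.2]
ee_rot: [0.72, -0.694, -0.0, 0.0]
contact_force: [0.7, 0.2, -1.5]
gripper_width: 34.2
```

Call:
{"fn": "carry_out", "kwargs": {"increments": [[[0.002,0.03,0,0,0,0.8,1],[0.002,0.03,0,0,0,0.8,1],[0.002,0.03,0,0,0,0.8,1],[0.002,0.03,0,0,0,0.8,1],[0.002,0.03,0,0,0,0.8,1]]]}}

```text
clock: 11.3
position: [504.8, -61.4, 175.5]
ee_rot: [0.744, -0.668, -0.0, 0.0]
contact_force: [0.8, -0.5, -1.5]
gripper_width: 33.9
```

Call:
{"fn": "carry_out", "kwargs": {"increments": [[[0.002,0.03,0,0,0,0.8,1],[0.002,0.026,0,0,0,0.8,1],[0.002,0.02,0,0,0,0.6,1],[0.001,0.018,0,0,0,0.5,1],[0.001,0.016,0,0,0,0.4,1]]]}}

```text
clock: 11.8
position: [512.7, 48.2, 175.4]
ee_rot: [0.762, -0.647, -0.0, 0.0]
contact_force: [-0.5, -0.4, -2.2]
gripper_width: 34.1
```

Call:
{"fn": "carry_out", "kwargs": {"increments": [[[0.001,0.014,0,0,0,0.4,1],[0.001,0.01,0,0,0,0.4,1],[0,0.008,0,0,0,0.3,1],[0,0.003,0,0,0,0,1],[0,0,0,0,0,0,1]]]}}

```text
clock: 12.3
position: [515.3, 81.4, 175.2]
ee_rot: [0.768, -0.641, -0.0, 0.0]
contact_force: [-0.3, 0.6, -1.5]
gripper_width: 34.1
```

```bash
python3 look.py s11 200 100 480 310; python3 look.py t11 180 180 420 340 top
```

```text
[515.3  81.4 175.2] [ 0.768 -0.641 -0.     0.   ] [-0.3  0.6 -1.5] [-0.14 -0.04  0.03] 34.14756262039739
[515.3  81.1 175.2] [ 0.768 -0.641 -0.     0.   ] [ 0.2 -0.7 -1.2] [-0.12  0.04 -0.02] 34.05380271890151
```

View pics/s11z.png

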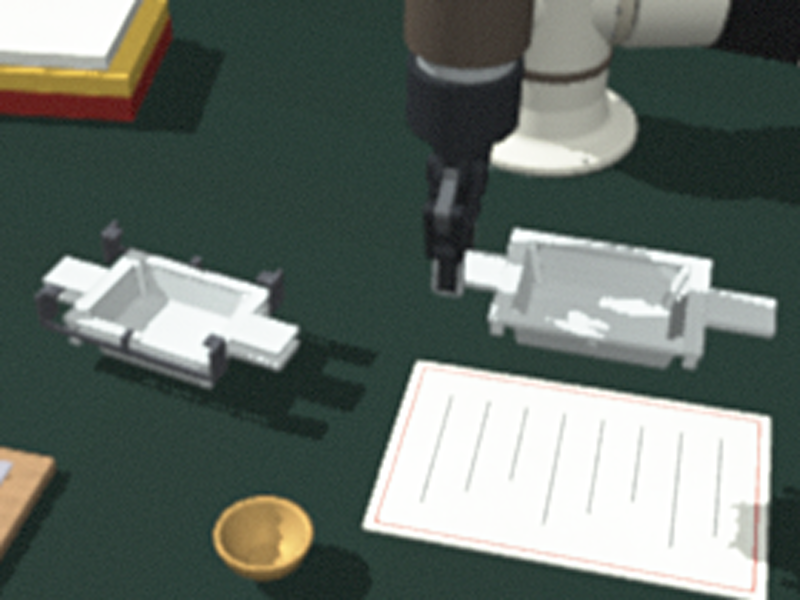

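View pics/t11z.png

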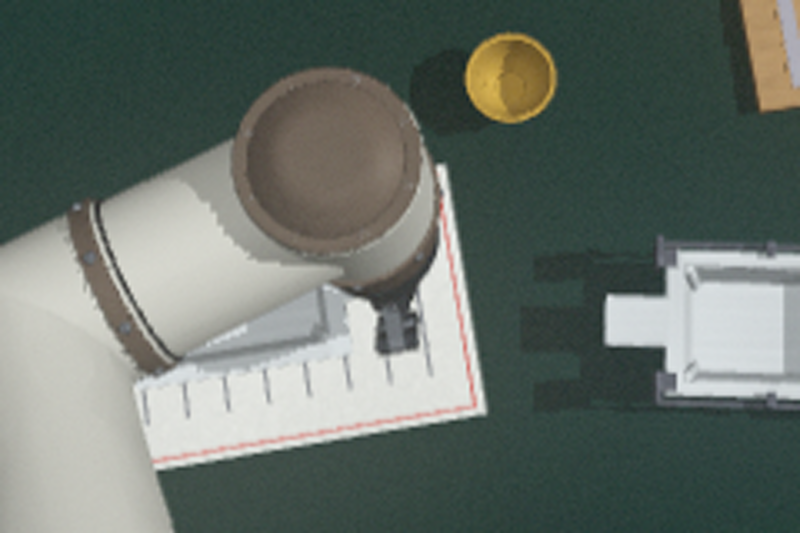

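The tray is above the sheet and level, with the other things untouched. I'll go down; touchdown is expected near TCP z 20.5.

Call:
{"fn": "carry_out", "kwargs": {"increments": [[[0,0,-0.012,0,0,0,1],[0,0,-0.02,0,0,0,1],[0,0,-0.025,0,0,0,1],[0,0,-0.025,0,0,0,1],[0,0,-0.02,0,0,0,1]]]}}

```text
clock: 12.9
position: [514.4, 80.5, 71.2]
ee_rot: [0.767, -0.641, -0.001, 0.001]
contact_force: [0.8, -0.7, -0.7]
gripper_width: 34.0
```

Call:
{"fn": "carry_out", "kwargs": {"increments": [[[0,0,-0.015,0,0,0,1],[0,0,-0.01,0,0,0,1],[0,0,-0.007,0,0,0,1],[0,0,-0.004,0,0,0,1],[0,0,0,0,0,0,1]]]}}

```text
clock: 13.4
position: [515.3, 81.2, 37.1]
ee_rot: [0.768, -0.641, -0.0, 0.0]
contact_force: [0.1, -0.7, -1.9]
gripper_width: 34.0
```

```bash
python3 look.py s12 300 150 480 310; python3 look.py t12 180 200 350 330 top
```

```text
[515.3  81.2  37.1] [ 0.768 -0.641 -0.     0.   ] [ 0.1 -0.7 -1.9] [-0.17 -0.04  0.05] 34.00257197728059
[515.7  81.4  37.6] [ 0.768 -0.641  0.    -0.   ] [ 0.7  0.  -1.1] [-0.12 -0.08 -0.02] 33.811935253692425
```

View pics/s12z.png

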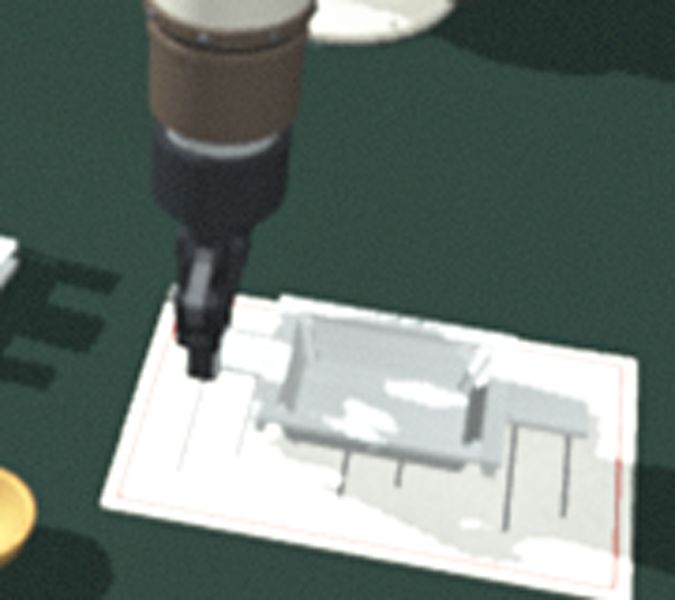

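View pics/t12z.png

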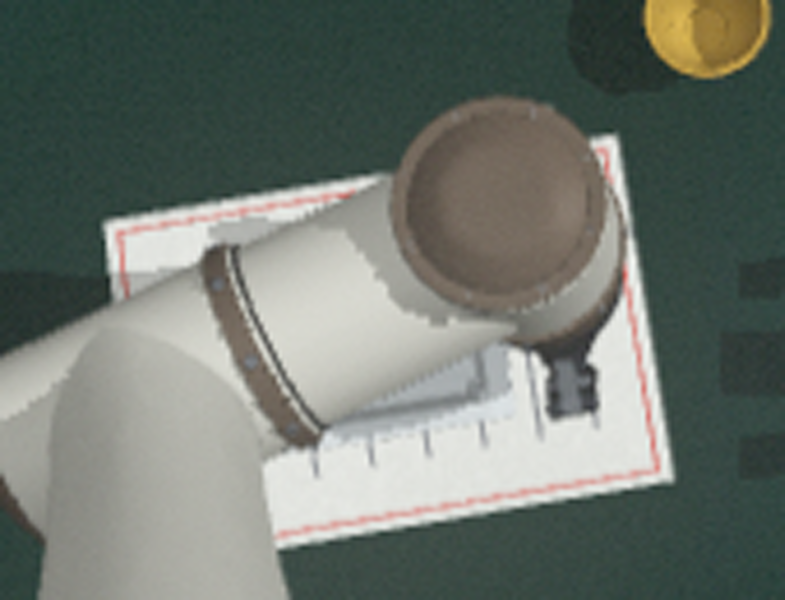

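It is hovering about 16 mm over the sheet, aligned and level. I'll descend slowly and watch the force.

Call:
{"fn": "carry_out", "kwargs": {"increments": [[[0,0,-0.003,0,0,0,1],[0,0,-0.003,0,0,0,1],[0,0,-0.003,0,0,0,1],[0,0,-0.002,0,0,0,1],[0,0,0,0,0,0,1]]]}}

```text
clock: 14.0
position: [515.1, 81.2, 25.9]
ee_rot: [0.768, -0.641, -0.0, 0.0]
contact_force: [0.4, -0.3, -0.8]
gripper_width: 34.3
```

Call:
{"fn": "carry_out", "kwargs": {"increments": [[[0,0,-0.001,0,0,0,1],[0,0,-0.001,0,0,0,1],[0,0,0,0,0,0,1]]]}}

```text
clock: 14.3
position: [515.4, 81.3, 24.2]
ee_rot: [0.768, -0.641, -0.0, 0.0]
contact_force: [-0.7, 0.1, -1.2]
gripper_width: 34.1
```

```bash
python3 look.py s13 300 150 480 310
```

```text
[515.4  81.3  24.2] [ 0.768 -0.641 -0.     0.   ] [-0.7  0.1 -1.2] [-0.14 -0.01 -0.04] 34.10859090765419
```

View pics/s13z.png

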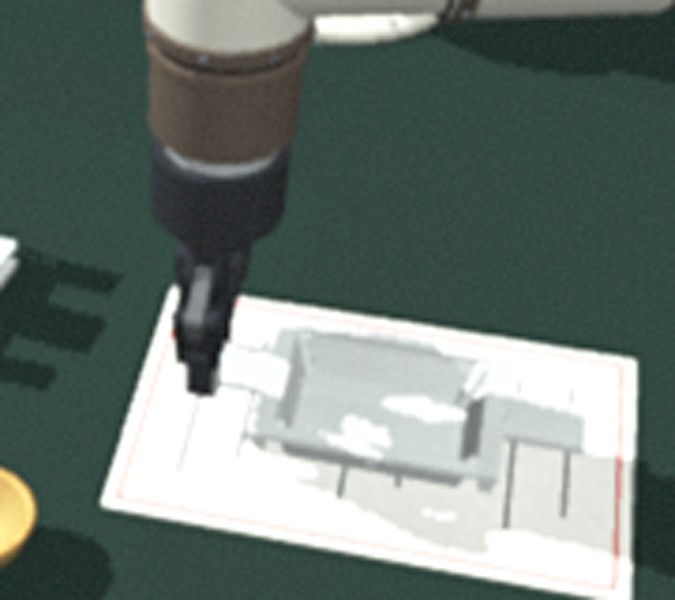

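```bash
python3 - <<'E'
from h import *
im=optics.get_image('scene')
for x,y in((583,420),(583,448)):
  u,v=300+(x+.5)/3.75-.5,150+(y+.5)/3.75-.5; print(ray(im,u,v,36.5).round(1))
c=np.array([515.4,81.3]); a=np.radians(99.9); d=np.array([np.cos(a),np.sin(a)]); n=np.array([-d[1],d[0]])
for s in(18,-18): print('pred',(c+d*(106.7+118)+n*s).round(1))
E
```

```text
[476.1 299.1  36.5]
[498.7 303.9  36.5]
pred [459.  299.6]
pred [494.5 305.7]
```

Call:
{"fn": "carry_out", "kwargs": {"increments": [[[0,0,-0.001,0,0,0,1],[0,0,-0.001,0,0,0,1],[0,0,-0.001,0,0,0,1],[0,0,0,0,0,0,1]]]}}

```text
clock: 14.8
position: [515.5, 81.3, 21.3]
ee_rot: [0.768, -0.641, 0.0, -0.0]
contact_force: [0.7, -0.3, -1.6]
gripper_width: 33.8
```

Call:
{"fn": "carry_out", "kwargs": {"increments": [[[0,0,-0.0005,0,0,0,1],[0,0,-0.0005,0,0,0,1],[0,0,0,0,0,0,1]]]}}

```text
clock: 15.1
position: [515.6, 81.2, 20.7]
ee_rot: [0.768, -0.641, 0.0, 0.0]
contact_force: [-0.4, -2.0, 3.0]
gripper_width: 33.9
```

```bash
python3 -c "
from h import *
s=arm.read_state();print(s['contact_force'],s['wrist_torque'],s['position'])"
```

```text
[-0.42587793 -1.9938222   3.04393694] [-0.62811618  0.06052758  0.06334587] [515.58183113  81.16703905  20.70507   ]
```

Contact felt at z 20.7, as predicted (about +4 N). I'll release gently.

Call:
{"fn": "carry_out", "kwargs": {"increments": [[[0,0,0,0,0,0,0.15],[0,0,0,0,0,0,0.12],[0,0,0,0,0,0,0.08],[0,0,0,0,0,0,0],[0,0,0,0,0,0,-0.2]]]}}

```text
clock: 15.6
position: [515.3, 81.4, 20.2]
ee_rot: [0.768, -0.641, -0.0, 0.0]
contact_force: [0.1, -0.3, -0.4]
gripper_width: 51.4
```

Call:
{"fn": "carry_out", "kwargs": {"increments": [[[0,0,0,0,0,0,-0.4],[0,0,0,0,0,0,-0.4],[0,0,0,0,0,0,-0.4],[0,0,0,0,0,0,-0.4]]]}}

```text
clock: 16.0
position: [515.4, 81.3, 20.3]
ee_rot: [0.768, -0.641, -0.0, 0.0]
contact_force: [0.9, -0.1, 0.2]
gripper_width: 60.0
```

Released. I'll go straight up, then swing away toward −y/−x to clear the view, staying away from the stack.

Call:
{"fn": "carry_out", "kwargs": {"increments": [[[0,0,0.01,0,0,0,-0.4],[0,0,0.02,0,0,0,-0.4],[0,0,0.04,0,0,0,-0.4],[0,0,0.045,0,0,0,-0.4],[0,0,0.045,0,0,0,-0.4]]]}}

```text
clock: 16.5
position: [515.0, 81.1, 182.7]
ee_rot: [0.768, -0.641, 0.0, 0.0]
contact_force: [1.5, 0.3, -0.2]
gripper_width: 59.7
```

Call:
{"fn": "carry_out", "kwargs": {"increments": [[[0,0,0.04,0,0,0,-0.4],[-0.02,-0.04,0,0,0,0,-0.4],[-0.02,-0.045,0,0,0,0,-0.4],[-0.02,-0.045,0,0,0,0,-0.4],[-0.02,-0.045,0,0,0,0,-0.4]]]}}

```text
clock: 17.0
position: [434.1, -95.0, 221.3]
ee_rot: [0.768, -0.64, 0.001, -0.0]
contact_force: [0.8, -0.3, 0.7]
gripper_width: 59.6
```

Call:
{"fn": "carry_out", "kwargs": {"increments": [[[0,-0.045,0,0,0,0,-0.4],[0,-0.045,0,0,0,0,-0.4],[0,-0.045,0,0,0,0,-0.4],[0,-0.045,0,0,0,0,-0.4],[0,0,0,0,0,0,-0.4]]]}}

```text
clock: 17.5
position: [434.8, -277.8, 220.7]
ee_rot: [0.766, -0.643, 0.0, 0.0]
contact_force: [-0.9, 0.1, -0.6]
gripper_width: 59.8
```

```bash
python3 look.py s14 90 90 590 330; python3 look.py t14 180 190 480 340 top
```

```text
[ 434.8 -277.8  220.7] [ 0.766 -0.643  0.     0.   ] [-0.9  0.1 -0.6] [-0.02  0.04 -0.04] 59.823832494190434
[ 434.7 -275.9  220.5] [ 0.766 -0.643 -0.     0.   ] [ 0.9 -0.2  0.5] [0.05 0.02 0.01] 60.036118470045395
```

View pics/s14z.png

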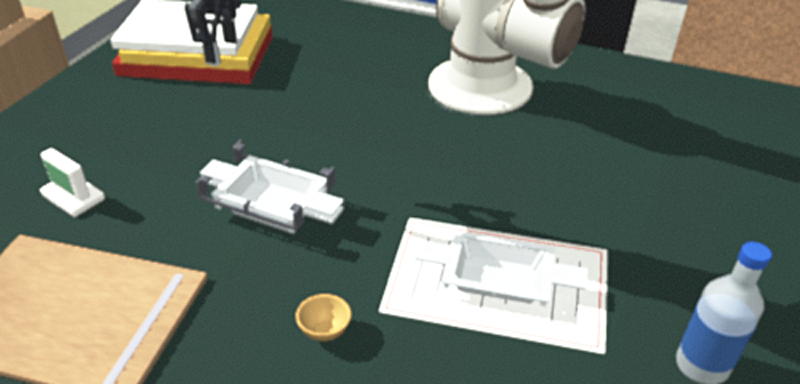

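View pics/t14z.png

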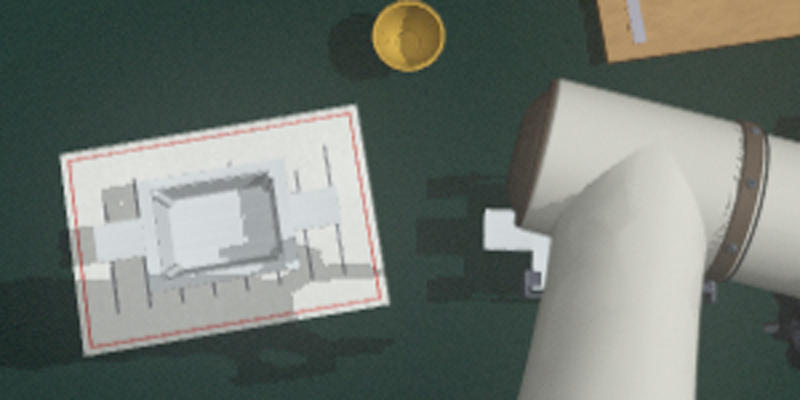

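The tray sits upright on the sheet, with tongue ends near (94,243) and (340,206) in the top crop. I'll measure how well it is centred and squared, and whether the next tray has moved.

```bash
python3 - <<'E'
from h import *
im=cv2.imread('pics/t14.png'); a=cv2.resize(im[215:300,205:320],None,fx=7,fy=7,interpolation=cv2.INTER_CUBIC)
a=cv2.createCLAHE(4,(4,4)).apply(cv2.cvtColor(a,cv2.COLOR_BGR2GRAY)); cv2.imwrite('pics/t14c.png',a)
d=cv2.absdiff(cv2.imread('pics/s14.png'),cv2.imread('pics/scene0.png')).max(2); print('scene diff stack region',(d[170:245,215:310]>40).sum())
b=cv2.resize(cv2.imread('pics/s14.png')[170:245,200:320],None,fx=6,fy=6,interpolation=cv2.INTER_CUBIC);cv2.imwrite('pics/s14c.png',b)
E
```

```text
scene diff stack region 1032
```

View pics/t14c.png

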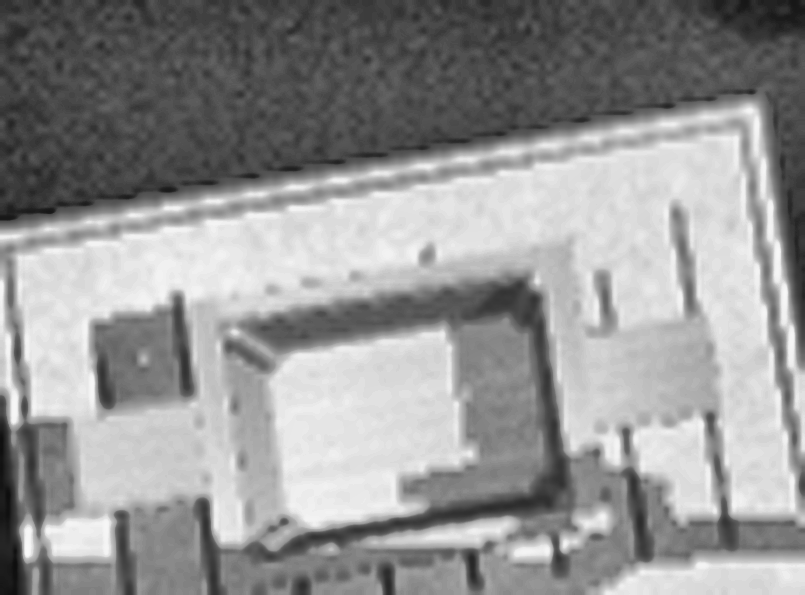

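View pics/s14c.png

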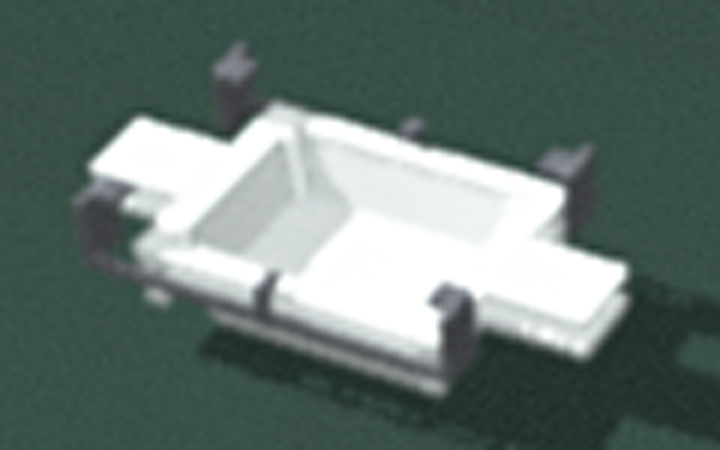

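```bash
python3 - <<'E'
from h import *
im=optics.get_image('top')
f=lambda x,y:ray(im,205+(x+.5)/7-.5,215+(y+.5)/7-.5,33)
a=f(78,462);b=f(713,368);print(a,b,np.linalg.norm(a-b),(a+b)/2,np.degrees(np.arctan2(*(a-b)[[1,0]])))
E
```

```text
[479.27088979 302.05752332  33.        ] [514.90878376  70.55601606  33.        ] 234.22853658146465 [497.08983678 186.30676969  33.        ] 98.7515482951765
```

```bash
python3 -c "
from bench import job_done; print(job_done())"
```

```text
the job is handed in; nothing more can be done
None
```

The top tray is on the printed sheet, right way up and set down gently, and I handed the job in with the robot clear of everything at about 17.7 s.

- **Extraction:** By sight, the keeper lips overlapped the rim at the +y end, so the −y end was free. I gripped the top tongue alone at that end, tipped it about 11°, eased back half a degree, drew the tray about 17 mm toward −y, and lifted it.
- **Placing:** Touchdown came at the predicted height with about 4 N, and I then opened the fingers slowly.
- **Tray position:** In the last picture its centre measures (497.1, 186.3) mm against the sheet's (497.1, 186.9).
- **Tray angle:** It reads 98.8° against the sheet's 99.7–100°. That difference of about 1° is close to what the picture can resolve.
- **Next tray and keeper:** They sit level and look the same as at the start. I compared the pictures by eye; the pixel difference I ran there proved nothing, since the top tray is gone.
- **Other things:** I never went near the bowl, clock or bottle, and they look undisturbed.
- **Disagreement:** One earlier check did not agree. While the tray hovered, a corner of the far tongue read about 17 mm off in x, because white metal blended into the white sheet. I relied on the later top-view measurement instead.

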